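Hold the glass cell in the light path against the sprung stop

TASK

Take the taller of the two glass cells out of the wooden rack, gripping it only by its two narrow frosted ends and never touching its broad polished windows with the fingers. Hold it upright in the light path of the little light bench, windows facing the lamp and the viewer and its middle level with the lens, then bring it gently end-on against the sprung stop until the pad has clearly given way by some millimetres, about half-way, without ever driving it fully home. Finish while still holding the cell there: the fingers keep their grip, and the cell touches nothing else but the stop; leave the other things where they are.

Things in the scene. Friction and masses are not known exactly. Their poses are not given: they have to be found in the camera images.
- cell_mid (a point): Centre (half-way up) of the taller glass cell, the one to hold: loose upright block, 16 mm (its x) by 36 mm (its y) by 70 mm tall (z), 70 to 140 g. The broad faces (looking to +x and -x) are polished windows, not for the fingers. The narrow faces (16 mm wide, 36 mm apart, looking to +y and -y) are frosted white, to grip at any height; either may meet the stop. It starts in a rack slot.
- short_cell_mid (a point): Centre of the shorter cell in the other slot: same make and plan, 16 x 36 mm, but 45 mm tall. Leave it in the rack.
- rack: Fixed wooden block, 112 mm (x) by 70 mm (y) by 22 mm high, origin under its centre. Two slots 14 mm deep at x = -28 and +28 mm on its centre line, each with 1.5 mm of play all round; a cell's x and y axes lie along the rack's. A cell in it stands 8 mm above the table.
- beam (a point): Middle of the light path of the light bench, 60 mm above the table. The light runs along this point's y, from the lamp house at +y to the viewer at -y: blocks 54 mm wide in x, 80 mm high over the table, near faces 50 mm from this point, round lenses standing 6 mm out of them. Open above and towards -x; the sprung stop stands at +x, on the centre line.
- bench: The fixed light bench that carries lamp and viewer; axes as beam. Steel base 150 mm (x) by 200 mm (y), 8 mm thick, origin under its centre, 60 mm below the beam point.
- stop (a joint): How far the stop's pad is pushed in, m: 0 free, 0.012 fully home, along the beam point's +x; spring 600 N/m (3.6 N half-way). The pad is an upright face 16 mm wide, 29 to 41 mm above the table; the brass post behind it is 42 mm high: keep the fingers above. It is set anew each time: the free pad's face stands 8 to 22 mm beyond the beam point in x, place not given, to be found by feel.
- jar: Glass jar with metal lid, 56 mm across, 62 mm high, origin under its centre: bystander.
- tin: Open brass cup, 52 mm across, 40 mm high, origin under its centre: bystander.
- file: Small hand tool with a handle, 170 mm long along its x, lying on the table: bystander.
There are look-alikes about, which are no part of the job. What is shaped like the part that bears cell_mid but yellow is not meant.

How it is judged (in metres and radians):
On the way:
1. the taller cell is gripped and lifted out of its slot (height (world z) of cell_mid above 0.06 m and contact force between the fingers and cell above 1 N and contact force between cell and rack below 0.2 N and value of joint stop below 0.001 m), for 0.1 s.
At the end, for the whole second after the job is handed in: Fingers hold the taller cell upright, windows square to the light (0.15 rad), centre within 10 mm of beam height, 25 mm of mid-gap, about 15 mm across the beam; it keeps the stop pushed in 2 to 10.5 mm of 12, touches nothing else of the bench and is at rest (contact force between the fingers and cell above 1 N and value of joint stop between 0.002 and 0.0105 m and contact force between cell and stop_post above 0.5 N and z of cell_mid in the frame of beam between -0.01 and 0.01 m and y of cell_mid in the frame of beam between -0.025 and 0.025 m and x of cell_mid in the frame of beam between -0.015 and 0.016 m and angle between the x axis of cell_mid and the y axis of beam, either way round below 0.15 rad and angle between cell_mid's own z axis and vertical below 0.15 rad and contact force between cell and bench below 0.2 N and linear speed of cell below 0.02 m/s); the arm keeps its last pose, push and grip.
It fails at once if a finger presses on a polished window of the taller cell (contact force between the fingers and cell_c0 above 0.5 N).
It fails at once if the sprung stop is driven fully home (value of joint stop above 0.0117 m).
It fails at once if the shorter cell is moved (distance of short_cell_mid from where it was at the start of the episode above 0.015 m).
It fails at once if the jar, the cup or the hand tool is moved (distance of any of jar, tin, file from where it was at the start of the episode above 0.03 m).
It also fails if it takes over 48 s, if anything falls off the work surface, if the arm or the gripper's body presses on something with over 40 N, if the wrist force passes 120 N, or if a joint passes its speed limit or range.

ROBOT

A 6-joint arm with a two-finger parallel gripper is mounted at the origin on the work surface. World frame = base frame: x ahead of the robot, y to its left, z up, the work surface at z = 0. Lengths are in mm, angles in rad, forces in N, time in s.
With the tool pointing down it reaches from about 325 to 900 mm from the base axis. Payload 3.5 kg.
Tool frame: the origin (TCP) lies at the very end of the fingers, on their centre line; the grasp point (between the pads) lies 19 mm behind it; x points along the fingers, y is the direction in which the jaws open and shut, and the axes are right-handed (so a half turn about x gives the same grasp; the last joint's range is limited). The gripper opens to 85 mm and grips with 20 to 120 N. Pads are 22 mm wide; open, the fingers measure 114 mm over their backs; the gripper's body (76 mm by 85 mm) begins 54 mm behind the grasp point. The pads swing forward as they close: fully open they stand 13 mm farther back than shut.
Start: joints at [-1.322, 0.276, -0.026, 1.268, 0, 1.467], TCP at [215.355, -586.723, 231.313] pointing down, gripper open.
Joint ranges: [-3.12, 3.12], [-0.85, 1.88], [-1.08, 1.24], [-1.95, 2.15], [-1.57, 1.53], [-3.14, 3.14]. Speed limits (rad/s): [2.57, 2.57, 3.14, 3.14, 3.14, 3.14].

INTERFACE

Orientations are given as a rotation vector (axis times angle).
In Python, from plant import * gives the robot as it stands. The module is installed in compiled form; this text tells all that it offers.
- The arm moves only by the tool servo_tool, never from a script. Its argument "targets" is a list of rows, each a list of 5 numbers: the shift along the tool's x, y, z each as a share of 0.1 m, from -1 to 1, then the turn about the tool's x as a share of 45 degrees, from -1 to 1, then the opening, from 0 (shut) to 1 (fully open). In form: [[tx, ty, tz, yaw, jaw], ...]. A call has 1 to 5 rows; each row is the pose to reach, as a shift and turn from the pose commanded when the call began, along the tool's axes at that moment; what a row does not reach only later rows make up. A row lasts 1/8 s, in which the tool goes at most 62.5 mm and 10.7 degrees, less where a joint would pass 70% of its speed; a pose out of reach is approached as far as the arm can. A call with a number of a shift or a turn outside -1 to 1 is refused whole. A call with a gripper value outside its range is refused whole. The fingers move at their own pace and stop on an object; "squeeze" is the grip in N (left out, the last holds). Time passes only in rows, so rows that repeat a pose let the fingers close. It gives the time, the measured TCP pose, the force and the opening at its end, in the units of the state.
- read_state(): the state, without advancing time (a new reading comes with each control period).
- camera(name): name is "side" or "top" or "wrist"; returns (picture, depth): 384x512x3 uint8, red, green, blue; 384x512 float32, mm along the optical axis (not along the pixel's ray), 0 where there is no reading.
- camera_params(name): a dict with "K" (3x3 intrinsics, pixels), "world_to_cam" (4x4, takes a point from world to camera coordinates); the wrist camera has in their place "T_tool_cam" (4x4, takes a point from camera to tool coordinates, whose origin is the TCP and whose axes are the tool frame's). Camera axes: x right, y up, looking along -z (the intrinsics and any distortion apply to the point x, -y, -z); pixel columns grow to the right and rows downward; lengths in mm; the calibration is good to about 2 mm. A picture is of the moment at which its call begins: read the wrist's pose just before it. camera_params takes no time and is no camera call.
- sign_off(): hands the job in, once; it reports no verdict.
The state is a dict: "time": time; "joints": joint angles; "qvel": joint speeds; "joint_torque": joint torques, N m; "position": TCP position; "tcp_rot": TCP orientation; "force": force on the tool from outside, world axes, zero at the start; "torque": the same for the moment, N m; "opening": finger opening in mm.
Only numpy, scipy, OpenCV 4.12 (cv2) and the standard library are available. Lean on these libraries where they do the work, as an engineer would, in place of code of your own. Each camera call takes 0.05 s, during which the arm holds its last target.

## Working session

There is one attempt and no reset: what is moved stays moved. The work goes in short steps, Python scripts to look and compute and a tool call to move; the robot and the scene stay as the last step left them, time stands still between calls to the robot, and variables do not carry over. Pictures are saved under pics/ and viewed, and the job is handed in when it is done.

Besides the shell and the picture viewer there is one more tool, called after "Emit:" as name(argument=value, ...) on one line, values as JSON. servo_tool: Moves the arm, as the interface text tells. Its arguments: {"type":"object","properties":{"targets":{"type":"array"},"squeeze":{"type":"number"}},"required":["targets"]}

```bash
mkdir -p pics; python3 - <<'E'
from plant import *
import numpy as np,cv2
s=read_state();print(s)
for n in ["side","top","wrist"]:
    im,d=camera(n);cv2.imwrite(f"pics/{n}0.png",im[:,:,::-1]);np.savez(f"pics/{n}0.npz",im=im,d=d)
    p=camera_params(n);print(n,{k:np.round(np.array(v),4).tolist() if not isinstance(v,str) else v for k,v in p.items()})
E
```

```text
{'time': 0.0, 'joints': array([-1.32238051e+00,  2.77145299e-01, -2.79079648e-02,  1.26798276e+00,
        4.41613058e-05,  1.46742468e+00]), 'qvel': array([ 1.13885583e-03, -5.81662216e-04,  1.32505235e-03,  6.08955875e-05,
       -3.34347638e-04,  6.87021792e-04]), 'joint_torque': array([-7.71801319e-05, -4.45508873e+01,  2.95203227e+01,  1.64622185e-02,
       -1.68624533e-04,  3.59208045e-06]), 'position': array([ 215.18616751, -585.95404763,  230.1392944 ]), 'tcp_rot': array([ 2.03082928,  0.36326902, -2.03107318]), 'force': array([ 0.00587964,  1.18412926, -0.83998116]), 'torque': array([ 0.04975541, -0.01749904,  0.02801986]), 'opening': 85.24904090759713}
side {'K': [[359.9482, 0.0, 252.902], [0.0, 359.9482, 186.2992], [0.0, 0.0, 1.0]], 'world_to_cam': [[0.9878, -0.1559, -0.0033, -597.2135], [0.0971, 0.598, 0.7956, -75.0528], [-0.1221, -0.7862, 0.6058, -872.1079], [0.0, 0.0, 0.0, 1.0]]}
top {'K': [[477.8876, 0.0, 255.654], [0.0, 477.8876, 190.5653], [0.0, 0.0, 1.0]], 'world_to_cam': [[0.0211, -0.9997, 0.0148, -73.0094], [0.9945, 0.0226, 0.1022, -590.4869], [-0.1025, 0.0126, 0.9946, -1049.6793], [0.0, 0.0, 0.0, 1.0]]}
wrist {'K': [[302.3564, 0.0, 258.1401], [0.0, 302.3564, 189.0008], [0.0, 0.0, 1.0]], 'T_tool_cam': [[0.0015, 0.2661, -0.9639, -142.8404], [1.0, -0.001, 0.0013, -0.3598], [-0.0006, -0.9639, -0.2661, -67.3141], [0.0, 0.0, 0.0, 1.0]]}
```

View pics/top0.png

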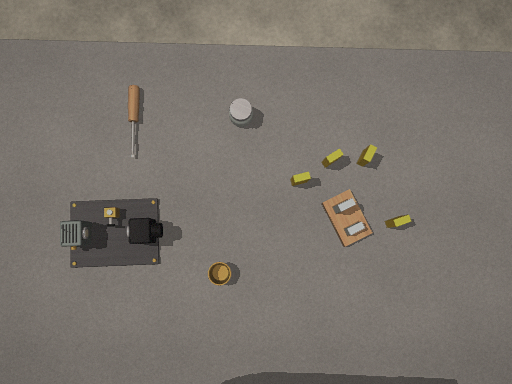

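View pics/side0.png

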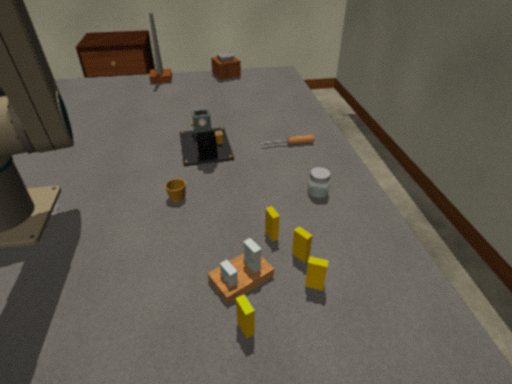

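View pics/wrist0.png

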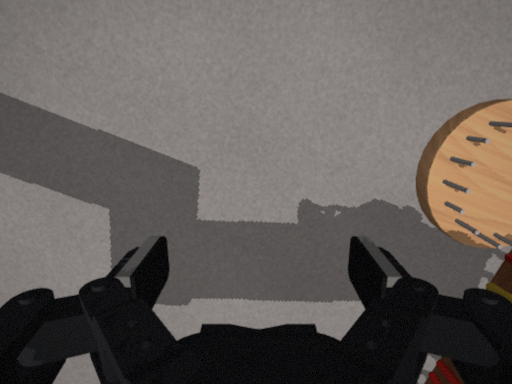

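The top view shows the rack at (347,218) with clear cells at (346,206) and (355,229), and the bench at (115,232). The pad and post sit on the bench's upper, +x-world side at (110,213). The side view shows the taller cell at (252,255) and the shorter one at (229,273). 

Possible mistakes for the target:
- the short cell, side (229,273)
- four yellow blocks, side (272,224), (302,245), (316,273) and (245,316)

My choice is the clear tall cell, side (252,255) and top (346,206). I'll check it in a close crop.

```bash
cat > h.py <<'E'
import numpy as np,cv2
from scipy.spatial.transform import Rotation as R
from plant import *
def cam(n):
    p=camera_params(n); return np.array(p["K"]),np.array(p["world_to_cam"])
def ray(n,uv):
    K,T=cam(n); d=np.array([(uv[0]-K[0,2])/K[0,0],-(uv[1]-K[1,2])/K[1,1],-1.])
    Ri=T[:3,:3].T; return -Ri@T[:3,3],Ri@d
def onz(n,uv,z):
    o,d=ray(n,uv); return o+d*(z-o[2])/d[2]
def proj(n,P):
    K,T=cam(n); c=T[:3,:3]@np.array(P,float)+T[:3,3]; return np.array([K[0,0]*c[0]/-c[2]+K[0,2],K[1,1]*-c[1]/-c[2]+K[1,2]])
E
python3 - <<'E'
from h import *
t=cv2.imread("pics/top0.png");s=cv2.imread("pics/side0.png")
a=cv2.resize(t[175:260,310:425],None,fx=5,fy=5,interpolation=cv2.INTER_CUBIC)
b=cv2.resize(t[190:275,55:170],None,fx=5,fy=5,interpolation=cv2.INTER_CUBIC)
c=cv2.resize(s[230:310,200:290],None,fx=6,fy=6,interpolation=cv2.INTER_CUBIC)
cv2.imwrite("pics/a.png",a);cv2.imwrite("pics/b.png",b);cv2.imwrite("pics/c.png",c)
E
```

```text
(no output)
```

View pics/a.png

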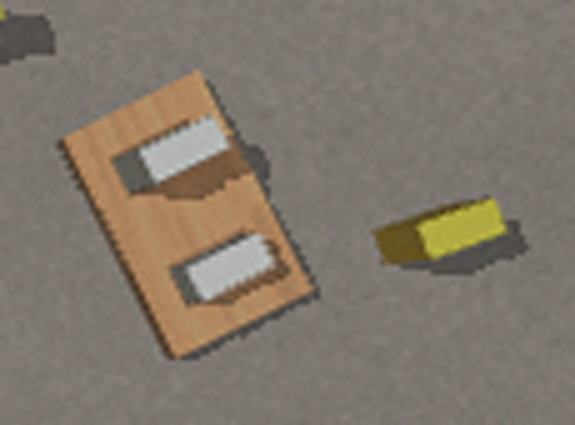

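View pics/b.png

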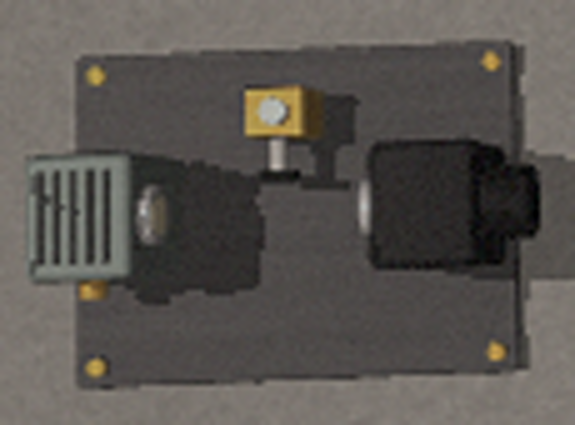

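View pics/c.png

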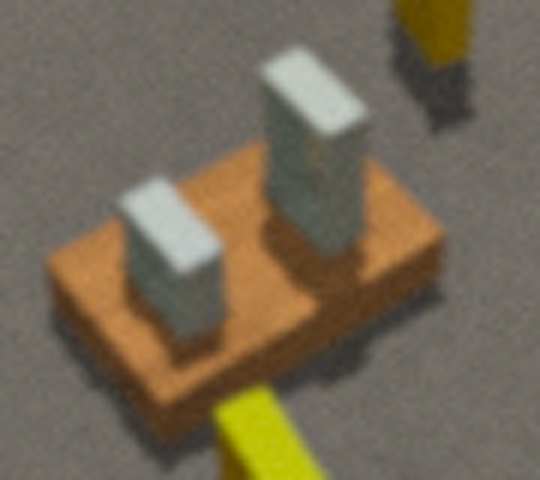

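The crop confirms that the clear cell nearer +x is the tall one, with its top at about (347,205) in the top view. Next I'll measure the poses.

```bash
cat > m.py <<'E'
from h import *
im=np.load("pics/top0.npz")["im"];
hsv=cv2.cvtColor(im,cv2.COLOR_RGB2HSV)
# cell tops: bright, low saturation
sub=lambda m,x0,x1,y0,y1:(lambda z:(z.__setitem__((slice(y0,y1),slice(x0,x1)),m[y0:y1,x0:x1]),z)[1])(np.zeros_like(m))
m=((hsv[...,2]>150)&(hsv[...,1]<40)).astype(np.uint8)
for nm,zz,(x0,x1,y0,y1) in [("tall",78,(325,365,190,218)),("short",53,(340,372,218,242))]:
    k=sub(m,x0,x1,y0,y1);c=max(cv2.findContours(k,0,2)[0],key=cv2.contourArea)
    ys,xs=np.nonzero(k)
    r=cv2.minAreaRect(np.stack([xs,ys],1).astype(np.float32));b=cv2.boxPoints(r)
    P=np.array([onz("top",q,zz) for q in b]);
    e=[np.linalg.norm(P[i]-P[(i+1)%4]) for i in range(4)]
    i=int(np.argmax(e));d=P[(i+1)%4]-P[i]
    print(nm,r,"c",onz("top",(xs.mean(),ys.mean()),zz).round(1),"edges",np.round(e,1),"long dir deg",np.degrees(np.arctan2(d[1],d[0]))%180)
# rack corners from crop a
rc=[(310+x/5-.4,175+y/5-.4) for x,y in [(63,140),(198,72),(316,292),(175,358)]]
P=np.array([onz("top",q,22) for q in rc]);print("rack",P.mean(0).round(1),[round(float(np.linalg.norm(P[i]-P[(i+1)%4])),1) for i in range(4)])
for i,j in((0,3),(1,2),(1,0),(2,3)):
    d=P[i]-P[j];print(np.degrees(np.arctan2(d[1],d[0])).round(1))
f=lambda x,y,z:onz("top",(55+x/5-.4,190+y/5-.4),z)
bc=[f(78,60,8),f(510,44,8),f(516,368,8),f(78,386,8)]
P=np.array(bc);print("bench",P.mean(0).round(1),P.round(1).tolist())
for i,j in((0,3),(1,2),(0,1),(3,2)):
    d=P[i]-P[j];print(np.linalg.norm(d).round(1),np.degrees(np.arctan2(d[1],d[0])).round(1))
print("screws",[f(x,y,9).round(1).tolist() for x,y in [(95,75),(491,61),(496,352),(95,367)]])
print("postsquare",f(273,112,42),"pad",f(279,176,41),"viewer lens",f(363,208,70),"viewer near face",f(371,205,80),"lamp near top",f(129,215,80))
print("post corners",[f(x,y,42).round(1).tolist() for x,y in [(246,88),(302,86),(302,136),(247,137)]])
E
python3 m.py
```

```text
tall ((346.6999816894531, 204.4000244140625), (6.708203315734863, 16.099689483642578), 63.43495178222656) c [ 561.6 -256.5   78. ] edges [35.2 14.4 35.2 14.4] long dir deg 117.61345889692052
short ((355.800048828125, 228.09999084472656), (7.155416965484619, 15.652474403381348), 63.43495178222656) c [ 511.7 -281.7   53. ] edges [34.9 15.6 34.8 15.6] long dir deg 117.43894748196963
rack [ 535.8 -269.5   22. ] [69.7, 112.8, 71.2, 110.3]
27.8
28.5
-62.2
-64.1
bench [491.5 260.9   8. ] [[559.3, 363.8, 8.0], [571.0, 166.9, 8.0], [423.8, 157.9, 8.0], [411.7, 354.8, 8.0]]
147.8 3.5
147.5 3.5
197.3 93.4
197.3 93.5
screws [[552.5, 355.3, 9.0], [562.9, 175.0, 9.0], [430.8, 167.1, 9.0], [420.4, 347.4, 9.0]]
postsquare [535.66640873 263.72938174  42.        ] pad [507.45396483 259.89381762  41.        ] viewer lens [493.78841539 214.86019412  70.        ] viewer near face [495.01199533 209.00323398  80.        ] lamp near top [488.57902952 311.31356318  80.        ]
post corners [[546.1, 276.2, 42.0], [547.5, 251.5, 42.0], [525.3, 250.4, 42.0], [524.3, 274.6, 42.0]]
```

```bash
cat >> h.py <<'E'
CELL=np.array([561.4,-256.4]);RY=117.5;BEAM=np.array([491.5,260.9]);BY=3.5
def go(xy,z,ydeg):
    s=read_state();M=R.from_rotvec(s["tcp_rot"]).as_matrix();p=np.array(s["position"])
    d=M.T@(np.array([*xy,z])-p)
    a=np.degrees(np.arctan2(M[1,1],M[0,1]))
    dy=(ydeg-a+90)%180-90
    # turn about tool x (down): world yaw +dy = turn -dy about tool x
    return p.round(1),"tool y deg",a.round(2),"shift/100:",(d/100).round(3),"yaw share:",round(-dy/45*np.sign(-M[2,0]),3),"deg",round(dy,1),"tilt",M[:,0].round(3),"j",np.round(s["joints"],2),"t",round(s["time"],2),"F",s["force"].round(2),"open",round(s["opening"],1)
E
python3 - <<'E'
from h import *
s=read_state();print(R.from_rotvec(s["tcp_rot"]).as_matrix().round(3))
print(go(CELL,150,RY))
E
```

```text
[[-0.     0.345 -0.939]
 [ 0.002 -0.939 -0.345]
 [-1.    -0.002 -0.   ]]
(array([ 215.2, -586.1,  230.4]), 'tool y deg', np.float64(-69.84), 'shift/100:', array([ 0.808, -1.901, -4.386]), 'yaw share:', np.float64(-0.163), 'deg', np.float64(7.3), 'tilt', array([-0.   ,  0.002, -1.   ]), 'j', array([-1.32,  0.28, -0.03,  1.27, -0.  ,  1.47]), 't', 0.15, 'F', array([-0.62,  0.51,  0.53]), 'open', 85.4)
```

Emit:
servo_tool(targets=[[0, -0.2, -0.45, 0, 1], [0, -0.38, -0.88, 0, 1], [0, -0.38, -0.88, 0, 1]])

```text
time: 0.52
position: [286.5, -518.3, 230.9]
tcp_rot: [2.029, 0.366, -2.028]
force: [-1.1, -0.8, 0.7]
opening: 85.8
```

Emit:
servo_tool(targets=[[0, -0.2, -0.45, 0, 1], [0, -0.38, -0.88, 0, 1], [0, -0.38, -0.88, 0, 1]])

```text
time: 0.9
position: [355.5, -453.4, 231.1]
tcp_rot: [2.028, 0.365, -2.029]
force: [-0.9, -1.0, -0.0]
opening: 85.3
```

Emit:
servo_tool(targets=[[0, -0.2, -0.45, 0, 1], [0, -0.38, -0.88, 0, 1], [0, -0.38, -0.88, 0, 1]])

```text
time: 1.27
position: [424.8, -388.2, 231.2]
tcp_rot: [2.028, 0.363, -2.029]
force: [-0.3, 0.4, 0.1]
opening: 85.9
```

Emit:
servo_tool(targets=[[0, -0.2, -0.45, 0, 1], [0, -0.38, -0.88, 0, 1], [0, -0.38, -0.88, -0.16, 1], [0, -0.38, -0.88, -0.16, 1]])

```text
time: 1.78
position: [492.9, -324.1, 231.1]
tcp_rot: [1.956, 0.473, -1.957]
force: [0.0, 0.3, -1.2]
opening: 85.3
```

```bash
python3 - <<'E'
from h import *
print(go(CELL,150,RY))
E
```

```text
(array([ 492.9, -324.1,  231.1]), 'tool y deg', np.float64(-62.78), 'shift/100:', array([ 0.81 , -0.289, -0.92 ]), 'yaw share:', np.float64(-0.006), 'deg', np.float64(0.3), 'tilt', array([-0.001, -0.001, -1.   ]), 'j', array([-0.69,  0.21, -0.11,  1.25, -0.  ,  1.98]), 't', 1.77, 'F', array([ 0.04,  0.28, -1.24]), 'open', 85.3)
```

Emit:
servo_tool(targets=[[0.2, -0.15, -0.5, 0, 1], [0.5, -0.29, -0.92, 0, 1], [0.5, -0.29, -0.92, 0, 1], [0.5, -0.29, -0.92, 0, 1]])

```text
time: 2.28
position: [561.1, -256.1, 181.4]
tcp_rot: [1.956, 0.473, -1.957]
force: [-0.1, -0.3, 1.0]
opening: 85.3
```

```bash
python3 - <<'E'
from h import *
print(go(CELL,150,RY))
s=read_state()
im,d=camera("wrist");cv2.imwrite("pics/w1.png",im[:,:,::-1]);np.savez("pics/w1.npz",im=im,d=d,p=s["position"],r=s["tcp_rot"])
E
```

```text
(array([ 561.1, -256.1,  181.4]), 'tool y deg', np.float64(-62.79), 'shift/100:', array([ 0.314,  0.003, -0.001]), 'yaw share:', np.float64(-0.006), 'deg', np.float64(0.3), 'tilt', array([-0.001, -0.001, -1.   ]), 'j', array([-0.53,  0.29, -0.11,  1.17, -0.  ,  2.13]), 't', 2.27, 'F', array([-0.11, -0.25,  1.  ]), 'open', 85.3)
```

View pics/w1.png

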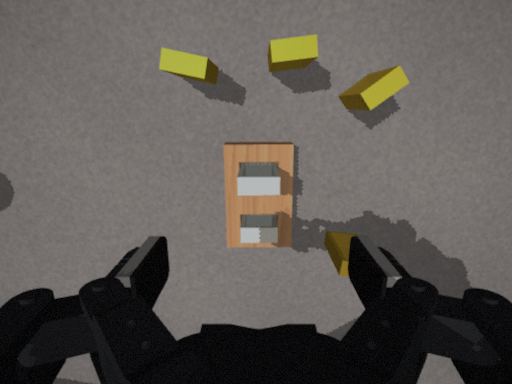

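```bash
cat >> h.py <<'E'
def wonz(uv,z,p,r):
    c=camera_params("wrist");K=np.array(c["K"]);T=np.array(c["T_tool_cam"]);M=R.from_rotvec(r).as_matrix()
    d=M@T[:3,:3]@np.array([(uv[0]-K[0,2])/K[0,0],-(uv[1]-K[1,2])/K[1,1],-1.]);o=M@T[:3,3]+p
    return o+d*(z-o[2])/d[2]
E
python3 - <<'E'
from h import *
f=np.load("pics/w1.npz");im=f["im"];hsv=cv2.cvtColor(im,cv2.COLOR_RGB2HSV)
m=((hsv[...,2]>140)&(hsv[...,1]<50))
for nm,(x0,x1,y0,y1),z in [("tall",(230,290,165,200),78),("short",(230,290,222,248),53)]:
    ys,xs=np.nonzero(m[y0:y1,x0:x1]);xs+=x0;ys+=y0
    b=[xs.min()-.5,xs.max()+.5,ys.min()-.5,ys.max()+.5]
    print(nm,b,wonz(((b[0]+b[1])/2,(b[2]+b[3])/2),z,f["p"],f["r"]).round(1),
     np.linalg.norm(wonz((b[0],b[2]),z,f["p"],f["r"])-wonz((b[1],b[2]),z,f["p"],f["r"])).round(1),cv2.minAreaRect(np.stack([xs,ys],1).astype(np.float32)))
E
```

```text
tall [np.float64(236.5), np.float64(280.5), np.float64(176.5), np.float64(195.5)] [ 562.7 -254.9   78. ] 36.8 ((258.5, 186.0), (18.0, 43.0), 90.0)
short [np.float64(239.5), np.float64(264.5), np.float64(227.5), np.float64(242.5)] [ 510.1 -274.9   53. ] 24.1 ((252.0, 235.0), (24.0, 14.0), 0.0)
```

Emit:
servo_tool(targets=[[0.4, 0, -0.01, -0.01, 1], [0.7, 0, -0.01, -0.01, 1], [0.9, 0, -0.01, -0.01, 1], [0.9, 0, -0.01, -0.01, 1]])

```text
time: 2.82
position: [561.1, -255.1, 90.6]
tcp_rot: [1.951, 0.482, -1.954]
force: [-1.2, -0.8, 0.8]
opening: 85.3
```

Emit:
servo_tool(targets=[[0.2, 0, 0, 0, 1], [0.4, 0, 0, 0, 1], [0.58, 0, 0, 0, 1], [0.58, 0, 0, 0, 1]])

```text
time: 3.32
position: [561.8, -254.3, 32.7]
tcp_rot: [1.95, 0.483, -1.953]
force: [0.9, 0.3, -0.7]
opening: 85.2
```

```bash
python3 - <<'E'
from h import *
print(go((562,-255.7),33,RY))
s=read_state()
im,d=camera("wrist");cv2.imwrite("pics/w2.png",im[:,:,::-1])
im,d=camera("side");cv2.imwrite("pics/s2.png",cv2.resize(im[180:320,160:340,::-1],None,fx=4,fy=4))
E
```

```text
(array([ 561.8, -254.3,   32.7]), 'tool y deg', np.float64(-62.24), 'shift/100:', array([-0.003,  0.013,  0.005]), 'yaw share:', np.float64(0.006), 'deg', np.float64(-0.3), 'tilt', array([-0.002,  0.001, -1.   ]), 'j', array([-0.53,  0.43, -0.26,  0.88, -0.  ,  2.13]), 't', 3.33, 'F', array([ 0.87,  0.27, -0.69]), 'open', 85.2)
```

View pics/w2.png

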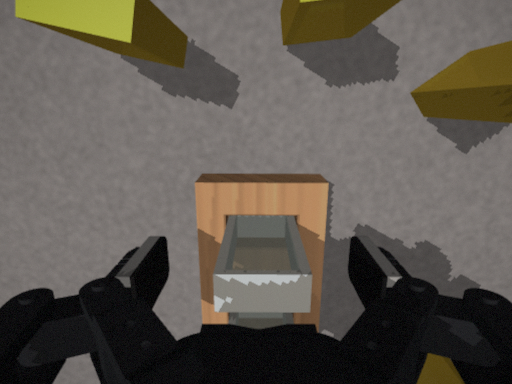

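View pics/s2.png

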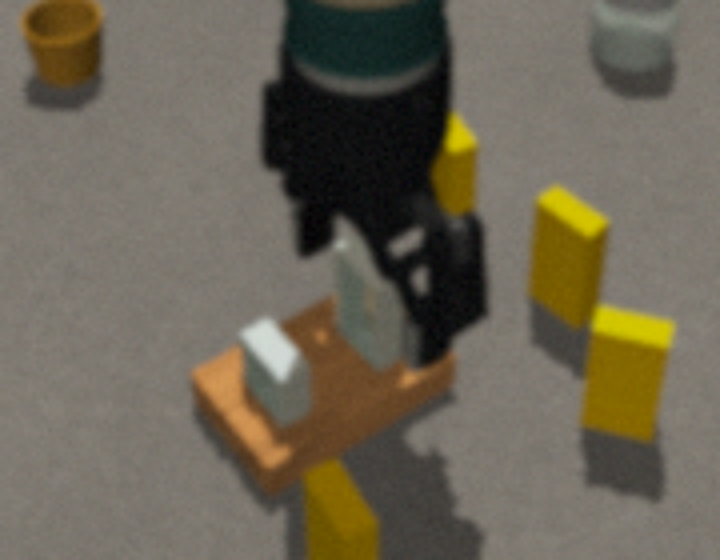

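The wrist view has the cell between the fingers, with its top edge at (262,292), about 1.3 mm off centre. I'll trim that and close.

Emit:
servo_tool(targets=[[0, 0.013, 0, 0, 1], [0, 0.013, 0, 0, 0.6], [0, 0.013, 0, 0, 0.45], [0, 0.013, 0, 0, 0.3], [0, 0.013, 0, 0, 0.2]], squeeze=45)

```text
time: 4.05
position: [563.6, -255.5, 33.6]
tcp_rot: [1.951, 0.482, -1.95]
force: [0.0, 0.3, 1.2]
opening: 35.4
```

Emit:
servo_tool(targets=[[0, 0, 0, 0, 0.1], [0, 0, 0, 0, 0], [0, 0, 0, 0, 0], [0, 0, 0, 0, 0]])

```text
time: 4.55
position: [563.6, -255.5, 33.6]
tcp_rot: [1.951, 0.482, -1.95]
force: [0.0, 0.3, 3.1]
opening: 35.3
```

Emit:
servo_tool(targets=[[-0.1, 0, 0, 0, 0], [-0.25, 0, 0, 0, 0], [-0.45, 0, 0, 0, 0], [-0.7, 0, 0, 0, 0], [-0.95, 0, 0, 0, 0]])

```text
time: 5.18
position: [563.2, -255.4, 129.8]
tcp_rot: [1.95, 0.483, -1.95]
force: [-0.2, 0.1, -0.9]
opening: 35.5
```

Emit:
servo_tool(targets=[[-0.2, 0, 0, 0, 0], [-0.35, 0, 0, 0, 0], [-0.35, 0, 0, 0, 0], [-0.35, 0, 0, 0, 0]])

```text
time: 5.68
position: [562.7, -255.1, 162.6]
tcp_rot: [1.95, 0.484, -1.952]
force: [-0.0, 1.1, -1.1]
opening: 35.2
```

```bash
python3 - <<'E'
from h import *
print(go(BEAM,150,BY))
im,d=camera("wrist");cv2.imwrite("pics/w3.png",im[:,:,::-1])
im,d=camera("side");cv2.imwrite("pics/s3.png",cv2.resize(im[140:320,160:340,::-1],None,fx=3.3,fy=3.3))
E
```

```text
(array([ 562.7, -255.1,  162.6]), 'tool y deg', np.float64(-62.2), 'shift/100:', array([ 0.13 , -4.897, -1.777]), 'yaw share:', np.float64(-1.46), 'deg', np.float64(65.7), 'tilt', array([-0.001,  0.001, -1.   ]), 'j', array([-0.53,  0.31, -0.13,  1.13, -0.  ,  2.13]), 't', 5.67, 'F', array([-0.01,  1.08, -1.1 ]), 'open', 35.2)
```

View pics/w3.png

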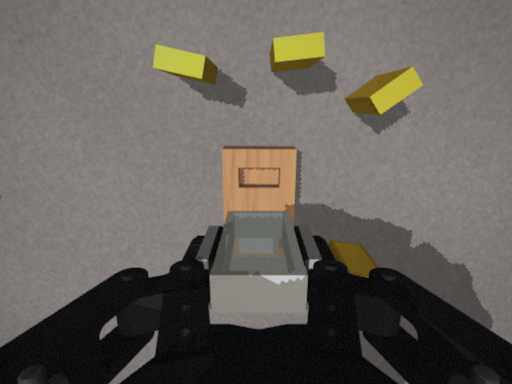

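View pics/s3.png

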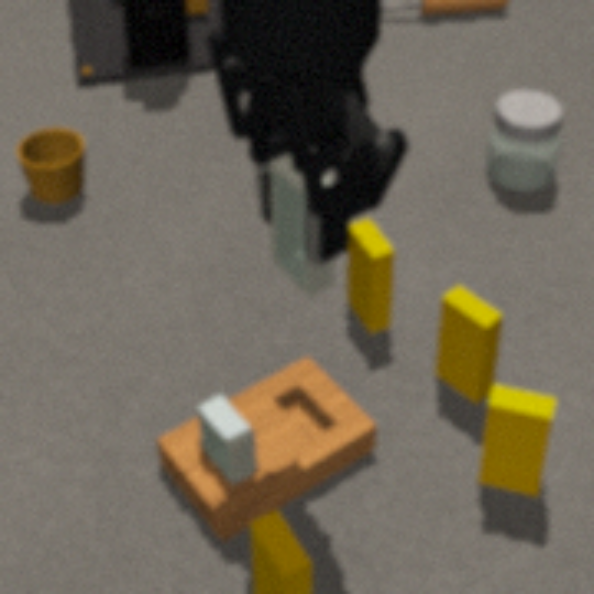

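Emit:
servo_tool(targets=[[0, -0.4, -0.11, 0, 0], [0, -0.84, -0.235, 0, 0], [0, -0.84, -0.235, 0, 0]])

```text
time: 6.15
position: [542.9, -167.1, 162.0]
tcp_rot: [1.947, 0.489, -1.952]
force: [-0.7, 0.7, -0.9]
opening: 35.5
```

Emit:
servo_tool(targets=[[0, -0.4, -0.11, 0, 0], [0, -0.84, -0.235, 0, 0], [0, -0.84, -0.235, 0, 0]])

```text
time: 6.52
position: [525.3, -83.0, 162.5]
tcp_rot: [1.947, 0.487, -1.951]
force: [-0.1, -0.5, -1.2]
opening: 35.6
```

Emit:
servo_tool(targets=[[0, -0.4, -0.11, 0, 0], [0, -0.84, -0.235, 0, 0], [0, -0.84, -0.235, 0, 0]])

```text
time: 6.9
position: [507.7, 1.4, 162.9]
tcp_rot: [1.948, 0.485, -1.95]
force: [0.6, 0.1, -0.5]
opening: 35.3
```

Emit:
servo_tool(targets=[[0, -0.4, -0.11, 0, 0], [0, -0.84, -0.235, 0, 0], [0, -0.84, -0.235, 0, 0]])

```text
time: 7.28
position: [490.0, 86.2, 163.1]
tcp_rot: [1.949, 0.484, -1.949]
force: [-0.1, -0.8, -1.1]
opening: 35.4
```

Emit:
servo_tool(targets=[[0, -0.4, -0.11, -0.2, 0], [0, -0.84, -0.235, -0.4, 0], [0, -0.84, -0.235, -0.6, 0], [0, -0.84, -0.235, -0.8, 0], [0, -0.84, -0.235, -0.8, 0]])

```text
time: 7.9
position: [472.6, 169.5, 163.3]
tcp_rot: [1.54, 0.954, -1.539]
force: [0.5, 0.1, -0.4]
opening: 35.9
```

Emit:
servo_tool(targets=[[0, 0, 0, -0.2, 0], [0, 0, 0, -0.4, 0], [0, 0, 0, -0.6, 0], [0, 0, 0, -0.66, 0], [0, 0, 0, -0.66, 0]])

```text
time: 8.52
position: [472.1, 169.9, 163.3]
tcp_rot: [1.167, 1.235, -1.167]
force: [0.2, -0.3, -0.8]
opening: 35.7
```

```bash
python3 - <<'E'
from h import *
print(go((451.6,258.5),140,BY))
im,d=camera("wrist");cv2.imwrite("pics/w4.png",im[:,:,::-1])
im,d=camera("side");cv2.imwrite("pics/s4.png",cv2.resize(im[60:200,140:320,::-1],None,fx=4,fy=4))
im,d=camera("top");cv2.imwrite("pics/t4.png",cv2.resize(im[180:290,40:200,::-1],None,fx=4,fy=4))
E
```

```text
(array([472.1, 169.9, 163.3]), 'tool y deg', np.float64(3.27), 'shift/100:', array([ 0.232, -0.154, -0.896]), 'yaw share:', np.float64(-0.005), 'deg', np.float64(0.2), 'tilt', array([ 0., -0., -1.]), 'j', array([ 0.22,  0.11, -0.38,  1.08, -0.  ,  1.73]), 't', 8.53, 'F', array([ 0.17, -0.27, -0.82]), 'open', 35.7)
```

View pics/w4.png

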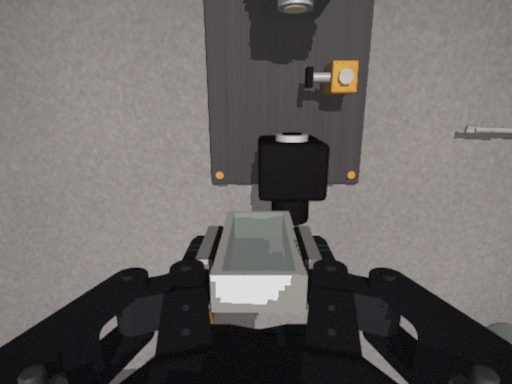

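View pics/t4.png

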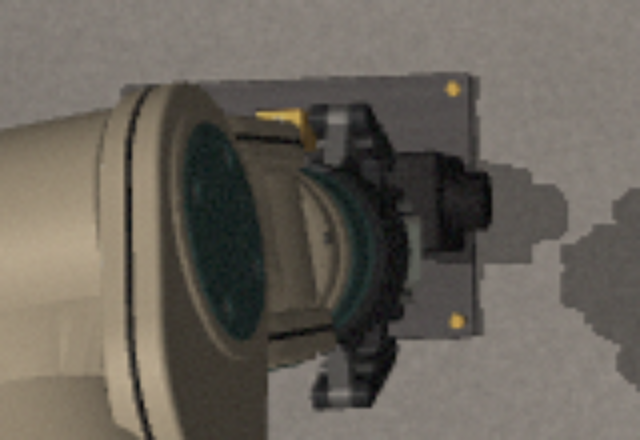

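View pics/s4.png

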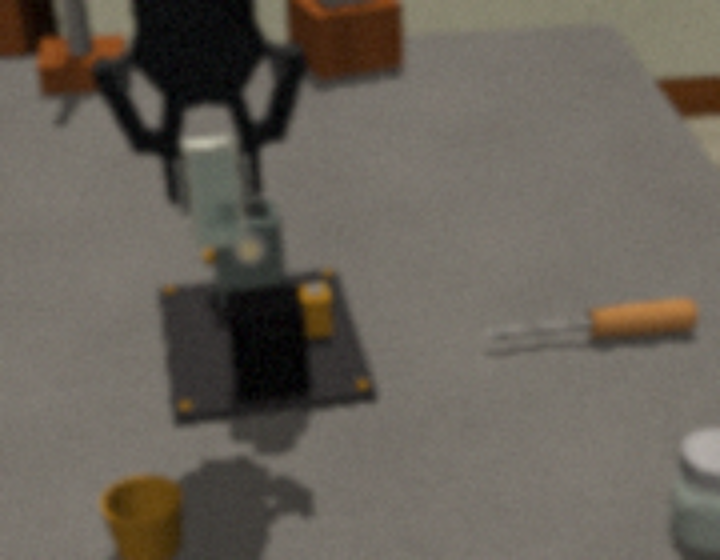

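```bash
python3 - <<'E'
from h import *
s=read_state();p,r=s["position"],s["tcp_rot"]
th=np.radians(3.5);Rb=np.array([[np.cos(th),np.sin(th)],[-np.sin(th),np.cos(th)]])
for n,uv,z in [("padface",(305.5,77),41),("post",(345,76),42),("viewer near L",(260,136),80),("viewer near R",(325,139),80),("vlens",(292,133),68),("screwL",(220,175),9),("screwR",(351,175),9)]:
    w=wonz(uv,z,p,r);print(n,w.round(1),"beam frame",(Rb@(w[:2]-BEAM)).round(1))
for dz in (9.4+35,9.4-35):
  print(dz,[((proj("side",(p[0]+sx*18,p[1]-8,p[2]+dz))-[140,60])*4).round(0).tolist() for sx in(-1,1)])
print("post in top", [(proj("top",(535.7,263.7,42))).round(1)])
E
```

```text
padface [505.2 263.2  41. ] beam frame [13.8  1.5]
post [537.3 265.8  42. ] beam frame [46.1  2.1]
viewer near L [470.1 216.6  80. ] beam frame [-24.  -42.9]
viewer near R [518.4 217.3  80. ] beam frame [ 24.2 -45.2]
vlens [495.  219.3  68. ] beam frame [  0.9 -41.8]
screwL [433.2 168.7   9. ] beam frame [-63.8 -88.4]
screwR [564.8 176.5   9. ] beam frame [ 68.  -88.7]
44.4 [[180.0, 147.0], [236.0, 143.0]]
-25.6 [[193.0, 245.0], [246.0, 241.0]]
post in top [array([109.2, 212. ])]
```

Emit:
servo_tool(targets=[[0, -0.07, -0.4, 0, 0], [0, -0.15, -0.8, -0.005, 0], [0, -0.15, -0.9, -0.005, 0], [0, -0.15, -0.9, -0.005, 0], [0, -0.15, -0.9, -0.005, 0]])

```text
time: 9.3
position: [451.1, 259.0, 163.3]
tcp_rot: [1.162, 1.238, -1.162]
force: [0.3, 0.9, -1.1]
opening: 35.8
```

Emit:
servo_tool(targets=[[0.2, 0, 0, 0, 0], [0.4, 0, 0, 0, 0], [0.6, 0, 0, 0, 0], [0.75, 0, 0, 0, 0], [0.75, 0, 0, 0, 0]])

```text
time: 9.93
position: [449.9, 258.8, 87.1]
tcp_rot: [1.16, 1.24, -1.164]
force: [0.4, 1.0, -1.0]
opening: 35.5
```

```bash
python3 - <<'E'
from h import *
print(go((451.6,258.5),50.6,BY))
s=read_state()
im,d=camera("wrist");cv2.imwrite("pics/w5.png",im[:,:,::-1]);np.savez("pics/w5.npz",im=im,p=s["position"],r=s["tcp_rot"])
im,d=camera("side");cv2.imwrite("pics/s5.png",cv2.resize(im[60:200,140:320,::-1],None,fx=4,fy=4))
E
```

```text
(array([449.9, 258.8,  87.1]), 'tool y deg', np.float64(3.67), 'shift/100:', array([0.365, 0.018, 0.003]), 'yaw share:', np.float64(0.004), 'deg', np.float64(-0.2), 'tilt', array([-0.003, -0.001, -1.   ]), 'j', array([ 0.4 ,  0.22, -0.43,  0.92, -0.  ,  1.9 ]), 't', 9.93, 'F', array([ 0.42,  1.02, -0.97]), 'open', 35.5)
```

View pics/w5.png

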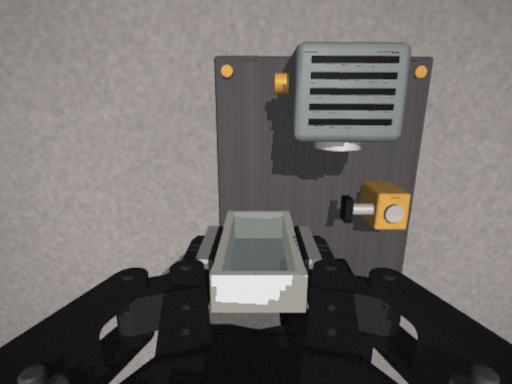

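View pics/s5.png

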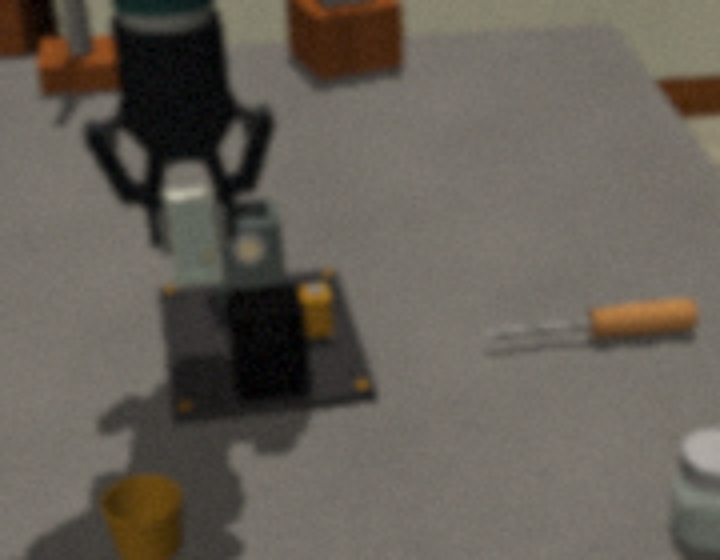

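```bash
python3 - <<'E'
from h import *
s=read_state();p,r=s["position"],s["tcp_rot"]
th=np.radians(3.5);Rb=np.array([[np.cos(th),np.sin(th)],[-np.sin(th),np.cos(th)]])
for n,uv,z in [("padface lo",(341,221),41),("padface hi",(341,196),41),("post",(395,215),42),("lamp L",(297,138),80),("lamp R",(402,138),80),("llens",(338,150),60),("screwL",(227,71),9),("screwR",(421,72),9)]:
    w=wonz(uv,z,p,r);print(n,w.round(1),"beam frame",(Rb@(w[:2]-BEAM)).round(1))
E
```

```text
padface lo [507.2 256.4  41. ] beam frame [15.4 -5.5]
padface hi [504.8 273.8  41. ] beam frame [14.  12.1]
post [542.2 263.3  42. ] beam frame [50.8 -0.7]
lamp L [466.9 313.2  80. ] beam frame [-21.4  53.7]
lamp R [519.  316.6  80. ] beam frame [30.8 53.9]
llens [493.5 306.2  60. ] beam frame [ 4.8 45. ]
screwL [423.8 349.1   9. ] beam frame [-62.2  92.1]
screwR [557.4 357.1   9. ] beam frame [71.7 92. ]
```

Emit:
servo_tool(targets=[[0.1, 0.01, 0, 0, 0], [0.22, 0.02, 0, 0, 0], [0.35, 0.02, 0, 0, 0], [0.365, 0.02, 0, 0, 0], [0.365, 0.02, 0, 0, 0]])

```text
time: 10.65
position: [452.6, 259.9, 51.4]
tcp_rot: [1.161, 1.24, -1.162]
force: [0.5, 0.0, -0.2]
opening: 35.7
```

```bash
python3 - <<'E'
from h import *
print(go((451.6+15,258.5+1),50.6,BY))
E
```

```text
(array([452.6, 259.9,  51.4]), 'tool y deg', np.float64(3.74), 'shift/100:', array([0.008, 0.14 , 0.013]), 'yaw share:', np.float64(0.005), 'deg', np.float64(-0.2), 'tilt', array([-0.001, -0.   , -1.   ]), 'j', array([ 0.4 ,  0.26, -0.46,  0.85,  0.  ,  1.9 ]), 't', 10.65, 'F', array([ 0.45,  0.01, -0.17]), 'open', 35.7)
```

Emit:
servo_tool(targets=[[0, 0.06, 0.01, 0, 0], [0, 0.12, 0.01, 0, 0], [0, 0.18, 0.01, 0, 0], [0, 0.22, 0.01, 0, 0], [0, 0.24, 0.01, 0, 0]])

```text
time: 11.28
position: [477.3, 260.6, 51.9]
tcp_rot: [1.161, 1.239, -1.161]
force: [0.6, 0.4, -1.1]
opening: 35.5
```

Emit:
servo_tool(targets=[[0, 0.01, 0, 0, 0], [0, 0.02, 0, 0, 0], [0, 0.03, 0, 0, 0], [0, 0.03, 0, 0, 0]])

```text
time: 11.78
position: [479.8, 260.7, 51.8]
tcp_rot: [1.161, 1.239, -1.161]
force: [-0.2, 0.2, -0.4]
opening: 35.4
```

Emit:
servo_tool(targets=[[0, 0.01, 0, 0, 0], [0, 0.02, 0, 0, 0], [0, 0.03, 0, 0, 0], [0, 0.03, 0, 0, 0]])

```text
time: 12.28
position: [483.0, 260.9, 51.8]
tcp_rot: [1.161, 1.239, -1.161]
force: [-0.4, -0.2, -0.7]
opening: 35.6
```

```bash
python3 - <<'E'
from h import *
print(go((492,261),50.6,BY))
s=read_state()
im,d=camera("wrist");cv2.imwrite("pics/w6.png",im[:,:,::-1])
im,d=camera("side");cv2.imwrite("pics/s6.png",cv2.resize(im[90:180,160:260,::-1],None,fx=6,fy=6))
E
```

```text
(array([483. , 260.9,  51.8]), 'tool y deg', np.float64(3.73), 'shift/100:', array([0.012, 0.09 , 0.005]), 'yaw share:', np.float64(0.005), 'deg', np.float64(-0.2), 'tilt', array([ 0.,  0., -1.]), 'j', array([ 0.38,  0.3 , -0.41,  0.86,  0.  ,  1.88]), 't', 12.28, 'F', array([-0.43, -0.23, -0.68]), 'open', 35.6)
```

View pics/w6.png

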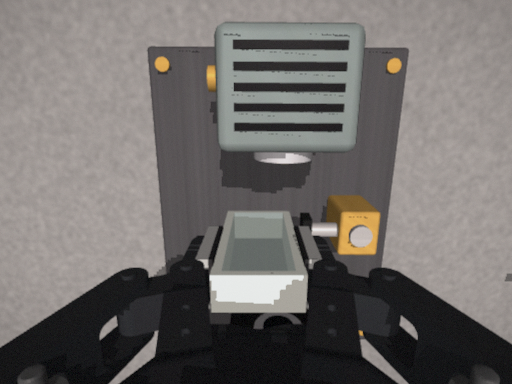

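View pics/s6.png

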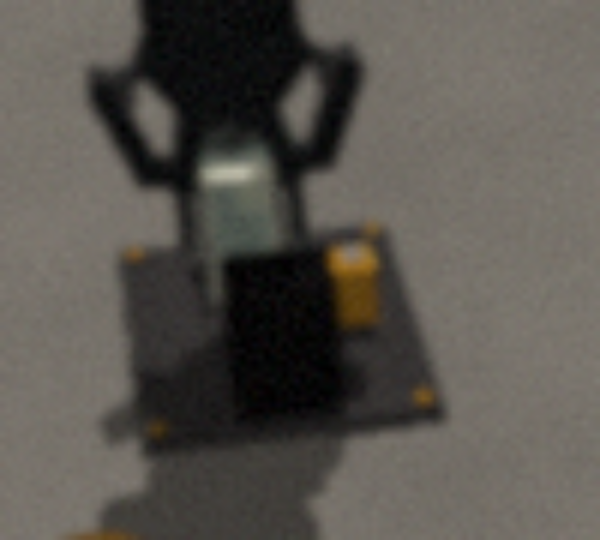

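No contact yet, so I'll feel forward in 2 mm steps.

Emit:
servo_tool(targets=[[0, 0.01, 0, 0, 0], [0, 0.02, 0, 0, 0], [0, 0.02, 0, 0, 0]])

```text
time: 12.75
position: [485.0, 261.1, 51.8]
tcp_rot: [1.161, 1.239, -1.161]
force: [0.1, 0.0, 0.0]
opening: 35.4
```

Emit:
servo_tool(targets=[[0, 0.01, 0, 0, 0], [0, 0.02, 0, 0, 0], [0, 0.02, 0, 0, 0]])

```text
time: 13.12
position: [487.0, 261.2, 51.8]
tcp_rot: [1.161, 1.239, -1.161]
force: [-0.8, -0.4, -0.0]
opening: 35.3
```

```bash
cat > feel.py <<'E'
from h import *
F=[];P=[]
for i in range(8):
    im,d=camera("wrist");s=read_state();F.append(s["force"]);P.append(s["position"])
print("F",np.mean(F,0).round(2),"+-",(np.std(F,0)/8**.5).round(2),"P",np.mean(P,0).round(2),s["time"])
cv2.imwrite("pics/feel.png",im[:,:,::-1])
E
python3 feel.py
```

```text
F [-0.29 -0.08 -1.1 ] +- [0.14 0.15 0.18] P [486.8  261.17  51.81] 13.525
```

Emit:
servo_tool(targets=[[0, 0.01, 0, 0, 0], [0, 0.02, 0, 0, 0], [0, 0.02, 0, 0, 0]])

```text
time: 13.9
position: [489.0, 261.3, 51.9]
tcp_rot: [1.161, 1.239, -1.161]
force: [-0.4, -0.0, -0.4]
opening: 35.7
```

```bash
python3 feel.py
```

```text
F [ 0.09 -0.11 -0.98] +- [0.08 0.22 0.18] P [488.81 261.3   51.8 ] 14.3
```

Emit:
servo_tool(targets=[[0, 0.01, 0, 0, 0], [0, 0.02, 0, 0, 0], [0, 0.02, 0, 0, 0]])

```text
time: 14.68
position: [490.6, 261.4, 51.7]
tcp_rot: [1.161, 1.24, -1.162]
force: [-0.7, -0.4, -1.0]
opening: 35.1
```

```bash
python3 feel.py
```

```text
F [-0.91 -0.26 -0.69] +- [0.15 0.09 0.22] P [490.62 261.4   51.74] 15.075
```

Emit:
servo_tool(targets=[[0, 0.01, 0, 0, 0], [0, 0.02, 0, 0, 0], [0, 0.02, 0, 0, 0]])

```text
time: 15.45
position: [492.5, 261.5, 51.7]
tcp_rot: [1.161, 1.24, -1.162]
force: [-1.6, -0.0, 0.3]
opening: 35.1
```

```bash
python3 feel.py
```

```text
F [-2.2   0.15 -0.21] +- [0.12 0.12 0.16] P [492.58 261.52  51.73] 15.85
```

Emit:
servo_tool(targets=[[0, 0.01, 0, 0, 0], [0, 0.015, 0, 0, 0], [0, 0.015, 0, 0, 0]])

```text
time: 16.23
position: [494.1, 261.6, 51.8]
tcp_rot: [1.161, 1.24, -1.162]
force: [-2.7, -1.0, -0.2]
opening: 35.5
```

```bash
python3 feel.py
```

```text
F [-2.48 -0.39  0.19] +- [0.13 0.2  0.14] P [494.13 261.61  51.73] 16.625
```

View pics/feel.png

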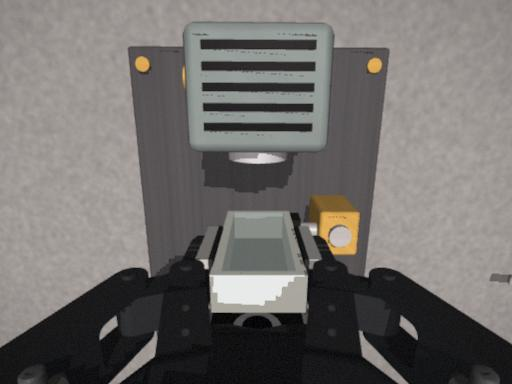

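Emit:
servo_tool(targets=[[0, 0.005, 0, 0, 0], [0, 0.01, 0, 0, 0], [0, 0.01, 0, 0, 0], [0, 0.01, 0, 0, 0]])

```text
time: 17.12
position: [495.1, 261.7, 51.7]
tcp_rot: [1.161, 1.239, -1.161]
force: [-2.6, -0.5, -0.3]
opening: 35.7
```

```bash
python3 feel.py; python3 - <<'E'
from h import *
print(go((492,261),50.6,BY))
im,d=camera("side");cv2.imwrite("pics/s7.png",cv2.resize(im[90:180,160:260,::-1],None,fx=6,fy=6))
a=cv2.imread("pics/w6.png");b=cv2.imread("pics/feel.png")
cv2.imwrite("pics/cmp.png",np.hstack([cv2.resize(x[190:340,190:340],None,fx=2.6,fy=2.6) for x in(a,b)]))
E
```

```text
F [-3.68 -0.36 -0.68] +- [0.18 0.25 0.11] P [495.16 261.68  51.73] 17.525
(array([495.2, 261.7,  51.8]), 'tool y deg', np.float64(3.73), 'shift/100:', array([ 0.012, -0.032,  0.005]), 'yaw share:', np.float64(0.005), 'deg', np.float64(-0.2), 'tilt', array([-0., -0., -1.]), 'j', array([ 0.37,  0.32, -0.38,  0.87,  0.  ,  1.88]), 't', 17.52, 'F', array([-3.73, -0.58, -0.74]), 'open', 35.0)
```

View pics/cmp.png

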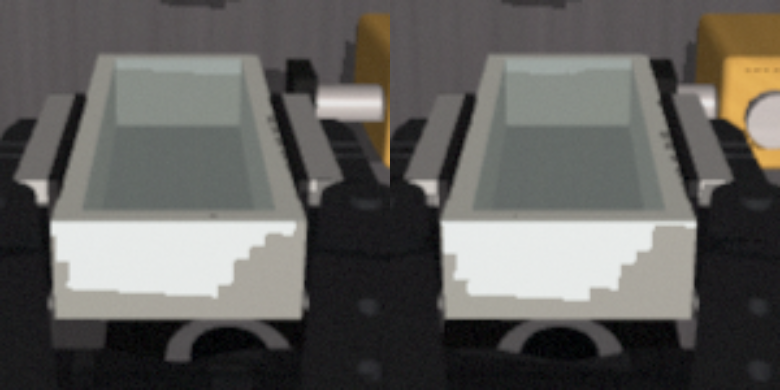

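View pics/s7.png

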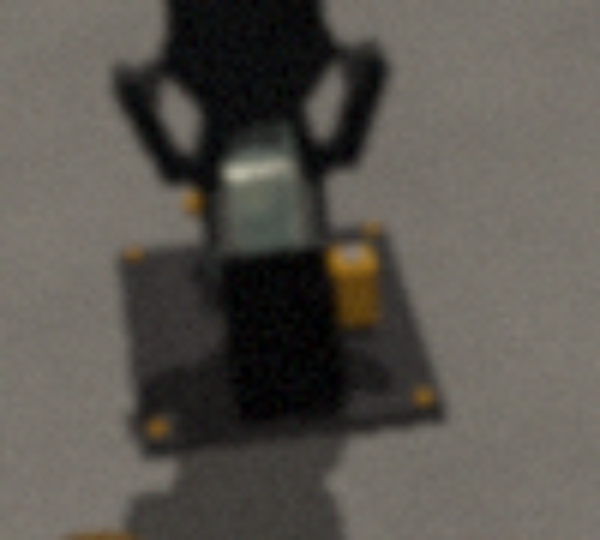

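The force is 3.7 N and the travel past contact about 6 mm, so the stop is about half-way in. The before/after crops show no slip or tilt of the cell in the fingers. I'm handing in.

```bash
python3 -c "
from plant import *
print(sign_off())"
```

```text
the job is handed in; nothing more can be done
None
```

I took the tall clear cell out of the rack by its frosted ends and carried it over the bench. I lowered it into the light path and pushed it gently against the sprung stop. I handed in at about 17.5 s with it still held there; no verdict was reported.

Last checks:
- **Stop:** contact came at TCP x of about 489 mm and the tool ended at 495.2 mm, so about 6 mm of travel. The mean force was 3.7 N, which also gives about 6 mm at 600 N/m. The reading one step earlier, 2.5 N where about 3.1 N was expected, was a little low, so the travel is good to about 1 mm.
- **Cell position:** the centre is at about 61 mm height, from the TCP height and the grasp offset. It is about 4 mm past the beam point towards the stop. It is within about 1 mm of mid-gap by the top view, or up to about 5 mm by the wrist view, well inside the 25 mm allowed.
- **Cell angle:** the jaws are within about 0.3° of the measured bench angle, and the pictures show no tilt or slip in the fingers.
- **Not measured:** contact of the cell with the rest of the bench was judged only from clearances and pictures. I did not measure the other things again at the end.

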